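# Bring the sample carriage out to its index click

### The arm

A 6-joint arm with a two-finger parallel gripper is mounted at the origin on a cart in front of the work surface, level with it; the furniture and walls round the work are solid. World frame = base frame: x ahead of the robot, y to its left, z up, the work surface at z = 0. Lengths are in m, angles in rad, forces in N, time in s.
With the tool pointing down it reaches from about 0.3 to 0.875 m from the base axis. Payload 6.4 kg.
Tool frame: the origin (TCP) lies at the very end of the fingers, on their centre line; the grasp point (between the pads) lies grasp_offset behind it (grasp_offset is the distance from the TCP to the grasp point, in m); z points along the fingers, y is the line along which they close (so a half turn about z gives the same grasp; the last joint's range is limited). The gripper opens to 88 mm and grips with 3 to 60 N. Pads are 18 mm wide; open, the fingers measure 123 mm over their backs; the gripper's body (75 mm by 187 mm) begins 45 mm behind the grasp point.
Start: joints at [0.993, 0.181, 1.607, -0, 1.354, -0.206], TCP at [0.209, 0.536, 0.239] pointing down, gripper open.
Joint ranges: [-2.99, 2.99], [-0.89, 2.07], [0.3, 2.58], [-1.14, 4.28], [0, 2.63], [-3.12, 3.12]. Speed limits (rad/s): [2.57, 2.57, 3.01, 3.14, 3.14, 3.14].

### API

Orientations are given as a unit quaternion [w, x, y, z].
In Python, from workcell import sense, snapshot, camera_params, sign_off, grasp_offset gives the robot as it stands.
- The arm moves only by the tool move_arm, never from a script. Its argument "plan" is one flat list of numbers, 7 for each row, row after row: the turn, a rotation vector about the world's x, y, z in degrees, then the shift along the world's x, y, z in cm, then the opening, from 0 (shut) to 1 (fully open). A call has 1 to 12 rows; each row shifts and turns the commanded pose from where the row before left it; what a row does not reach is not made up. A row lasts 1/12 s, in which the tool goes at most 41.7 mm and 7.16 degrees, less where a joint would pass 70% of its speed; a pose out of reach is approached as far as the arm can. A call is refused whole if a number of a shift passes 4.17 or a number of a turn 7.16, either way. A call with a gripper value outside its range is refused whole. The fingers move at their own pace and stop on an object; "squeeze" is the grip in N (left out, the last holds). Time passes only in rows, so rows that do not move let the fingers close. It gives the time, the measured TCP pose, the force, the opening and the grip force at its end, in the units of the state.
- sense(): the state, without advancing time (a new reading comes with each control period).
- snapshot(name): name is "scene" or "top" or "wrist"; returns the picture (384x512x3 uint8, red, green, blue); there is no depth.
- camera_params(name): a dict with "mtx" (3x3 intrinsics, pixels), "world_to_cam" (4x4, takes a point from world to camera coordinates). Camera axes: x right, y down, z forward; pixel columns grow to the right and rows downward; lengths in m; the calibration is good to about 2 mm. The wrist camera is an equidistant fisheye: a pixel r from the principal point sees the ray r / f radians off the axis. A picture is of the moment at which its call begins: read the wrist's pose just before it. camera_params takes no time and is no camera call; for the wrist camera it gives the pose at the moment of the call.
- sign_off(): hands the job in; it is judged then, once.
The state is a dict: "t": time; "joint_positions": joint angles; "joint_velocities": joint speeds; "joint_efforts": joint torques, N m; "tool_pos": TCP position; "tcp_rot": TCP orientation; "wrist_force": force on the tool from outside, world axes, zero at the start; "ft_torque": the same for the moment, N m; "width": opening from 0.0 (shut) to 1.0 (fully open); "finger_force": force on a finger pad.
Only numpy, scipy, OpenCV 4.12 (cv2) and the standard library are available. Lean on these libraries where they do the work, as an engineer would, in place of code of your own. Each camera call takes 0.05 s, during which the arm holds its last target. There are 200 camera calls.

### The job

The sample slide is parked shut under its clear dust hood. Press the orange front block inward until its push-release catch lets go and the carriage springs out, then take hold of the block and draw the carriage along its track until the blue index pin clicks down into its notch, and let go there. The collet on the carriage must stay standing in its tray, and the two vials and the wax tin must be left alone.

Things in the scene. Friction and masses are not known exactly. Their poses are not given: they have to be found in the camera images.
- slide_base: Fixed sample slide: aluminium track 335 x 70 mm, guide strips to 17 mm high. Origin on the table under the rear of the parked front block, mid-width. Its -x is the way the carriage is drawn out; z up. Along its x: clear hood (56 mm wide, brow 73 mm high) from -13 to 92 mm, grey housing (64 mm wide, 70 mm high) 92 to 150, open track -13 to -185, with a rubber end buffer 24 mm high at -181.
- carriage (a joint): Travel in m along the base's -x: 0 parked and caught, negative when pressed in (hard stop -0.008), end stop 0.150. The catch holds it against a 5 N ejector spring; pressed in 5 to 7 mm (6 to 12 N) it lets go for good, and when released the carriage springs out to about 0.033. It then slides with 1 to 3 N and stays where left.
- push_face (a point): Middle of the front of the orange block, moving with the carriage: flat push face 22 mm wide, 38 mm tall (18 to 56 mm above the table), bevelled sides. When parked it stands 9 mm proud of the hood's front edge, the hood closing round the wide part. Press it along the base's +x.
- front_grip (a point): Centre of the wide part of the orange block, 15 mm behind push_face, 37 mm above the table: 38 mm wide across the track (base y), 14 mm thick along it, 38 mm tall. Once sprung out it stands 19 mm clear of the hood and can be pinched from above across its 38 mm width.
- index_pin (a joint): How far the blue index pin (9 mm cap on the orange block, top 65 mm above the table when up) has dropped, in m: about 0 riding on the hidden index bar, about 0.0042 clicked into the notch. The one notch is unseen, at a carriage travel between 0.083 and 0.127, different every time. Within about 4 mm it drops and pulls the carriage to centre; 3 to 6 N pulls it out again.
- seat (a point): Centre of the square tray on the carriage in which the collet stands, on the tray's floor, 20 mm above the table, moving with the carriage; the tray is 34 mm square inside with a rim 5 mm high.
- sample_mid (a point): Loose collet standing upright in the tray: black turned part with a red and a tan band, foot 30 mm round, 34 mm tall; this point is on its axis half-way up; its z axis points up.
- red_vial_mid (a point): Bystander: loose vial with a red cap, 20 mm round, 54 mm tall, standing on the table; its centre.
- green_vial_mid (a point): Bystander: loose vial with a green cap, 20 mm round, 48 mm tall, standing on the table; its centre.
- wax_tin_mid (a point): Bystander: loose round white tin with a green lid, 60 mm round, 25 mm tall, lying on the table; its centre.

How it is judged:
By the outcome, as a careful person would: the job done as asked, in the order asked, and still so for the second after the job is handed in, with the robot touching nothing.
It also fails if it takes over 51 s, if anything falls off the work surface, if the arm or the gripper's body presses on something with over 40 N, if the wrist force passes 120 N, or if a joint passes its speed limit or range.

## Working session

There is one attempt and no reset: what is moved stays moved. The work goes in short steps, Python scripts to look and compute and a tool call to move; the robot and the scene stay as the last step left them, time stands still between calls to the robot, and variables do not carry over. Pictures are saved under pics/ and viewed, at most 10 in all, crops included, and the job is handed in when it is done.

Besides the shell and the picture viewer there is one more tool, called after "Call:" in YAML: its name, and indented under it one key for each argument. move_arm: Moves the arm, as the interface text tells. Its arguments: {"type":"object","properties":{"plan":{"type":"array","items":{"type":"number"}},"squeeze":{"type":"number"}},"required":["plan"]}

```bash
mkdir -p pics; python3 - <<'E'
from workcell import *
import cv2,numpy as np
print(sense(),grasp_offset)
for n in ("scene","top"):
    cv2.imwrite(f"pics/{n}0.png",snapshot(n)[:,:,::-1])
    p=camera_params(n);print(n,p["mtx"].tolist(),np.round(p["world_to_cam"],4).tolist())
a=cv2.imread("pics/scene0.png");b=cv2.imread("pics/top0.png")
E
```

```text
{'t': 0.0, 'joint_positions': array([ 9.92667954e-01,  1.81533678e-01,  1.60797475e+00, -2.60855520e-05,
        1.35379267e+00, -2.06296445e-01]), 'joint_velocities': array([-7.63080532e-04,  1.89335830e-03, -1.18185701e-03,  4.74715613e-04,
       -1.22809796e-03, -8.19579741e-05]), 'joint_efforts': array([ 1.47939991e-03, -4.33845592e+01, -3.41860056e+01,  7.02063181e-02,
        3.83646030e-02, -7.14104181e-05]), 'tool_pos': array([0.2086084 , 0.53526378, 0.23783035]), 'tcp_rot': array([-3.14743609e-04,  1.84843952e-01,  9.82767512e-01, -7.94221428e-04]), 'wrist_force': array([-0.41182273,  0.52542862, -0.12853117]), 'ft_torque': array([0.00671597, 0.03411037, 0.02863882]), 'finger_force': 0.0, 'width': 0.997773558871956} 0.0187
scene [[463.33107616886895, 0.0, 258.6630307950923], [0.0, 463.33107616886895, 186.93571980826533], [0.0, 0.0, 1.0]] [[0.8102, -0.5856, 0.023, -0.3988], [-0.2676, -0.4047, -0.8744, 0.1892], [0.5214, 0.7023, -0.4847, 0.8856], [0.0, 0.0, 0.0, 1.0]]
top [[376.77276270352337, 0.0, 251.63126724853586], [0.0, 376.77276270352337, 189.88298544144274], [0.0, 0.0, 1.0]] [[0.0147, -0.9999, 0.0051, 0.0014], [-0.9726, -0.0154, -0.2319, 0.5041], [0.232, -0.0015, -0.9727, 1.1306], [0.0, 0.0, 0.0, 1.0]]
```

View pics/top0.png

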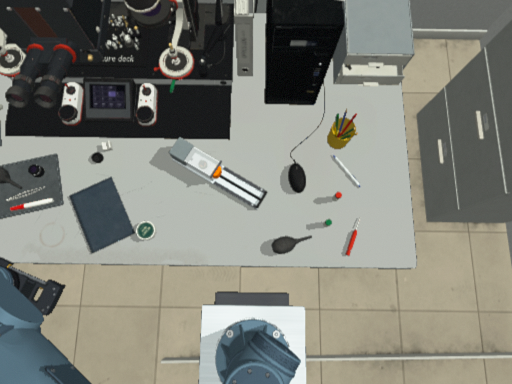

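View pics/scene0.png

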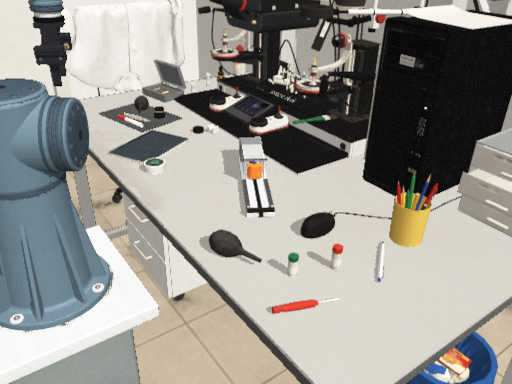

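The top view shows the slide running from the housing (~183,148) to the track end (~258,198), with the orange block near (217,172). The vials are at (338,196) and (327,223) and the tin at (145,231), all well away. I'll zoom in on both views.

```bash
python3 - <<'E'
import cv2,numpy as np
b=cv2.imread("pics/top0.png")[130:220,160:280];a=cv2.imread("pics/scene0.png")[130:220,215:300]
b=cv2.resize(b,None,fx=6,fy=6,interpolation=cv2.INTER_CUBIC)[:, :720]
cv2.imwrite("pics/z0.png",b)
cv2.imwrite("pics/z1.png",cv2.resize(a,None,fx=6,fy=6,interpolation=cv2.INTER_CUBIC))
E
```

```text
(no output)
```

View pics/z0.png

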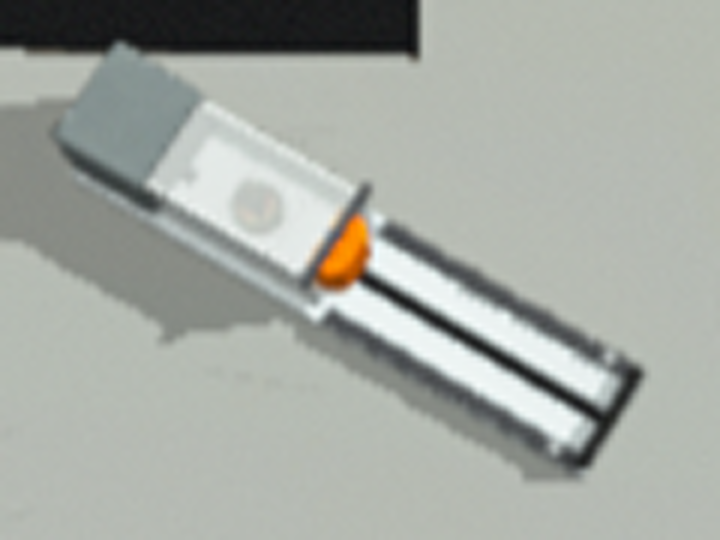

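View pics/z1.png

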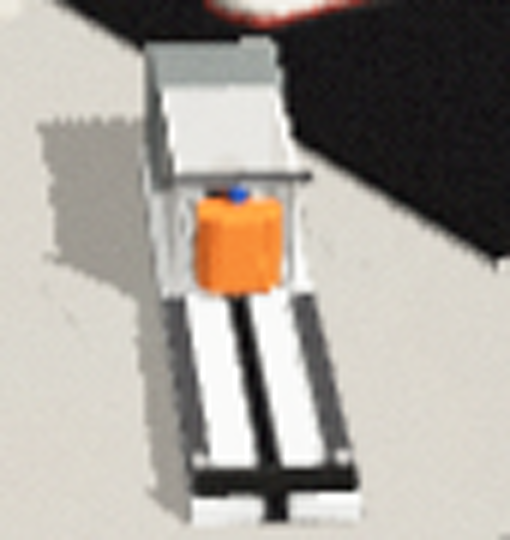

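```bash
cat > h.py <<'E'
import numpy as np,cv2
from workcell import *
def proj(n,P):
    p=camera_params(n);M=p["world_to_cam"];c=P@M[:3,:3].T+M[:3,3];q=c@p["mtx"].T
    return q[:,:2]/q[:,2:]
def tow(v,P):
    c,s=np.cos(v[2]),np.sin(v[2]);P=np.asarray(P,float)
    return np.c_[v[0]+c*P[:,0]-s*P[:,1],v[1]+s*P[:,0]+c*P[:,1],P[:,2]]
E
python3 - <<'E'
from h import *
from scipy.optimize import least_squares
T=[((122,42),(.15,-.032,.07)),((58,128),(.15,.032,.07)),((205,97),(.092,-.032,.07)),((150,183),(.092,.032,.07)),
((368,185),(-.013,-.028,.073)),((310,282),(-.013,.028,.073)),((610,417),(-.181,0,.024))]
S=[((160,178),(-.013,.028,.073)),((312,175),(-.013,-.028,.073)),((272,478),(-.181,0,.024)),((238,293),(-.023,0,.018))]
tp=np.array([t[0] for t in T])/6+[160,130];sp=np.array([t[0] for t in S])/6+[215,130]
f=lambda v:np.r_[proj("top",tow(v,[t[1] for t in T]))-tp,proj("scene",tow(v,[t[1] for t in S]))-sp].ravel()
r=least_squares(f,[.55,.1,.6],loss="soft_l1")
print(r.x,np.degrees(r.x[2]));print(f(r.x).reshape(-1,2).round(1).tolist())
for P in [(-.022,0,.037),(-.181,0,.024)]:print(P,tow(r.x,[P]))
E
```

```text
[0.5717822  0.13057032 1.03066328] 59.05265600423464
[[-0.1, -0.8], [-0.7, 0.8], [1.0, -1.0], [-1.1, 0.8], [0.5, 1.5], [0.5, -0.2], [0.2, 0.7], [3.0, -0.5], [-1.3, -0.4], [0.0, -1.8], [0.4, 0.2]]
(-0.022, 0, 0.037) [[0.5604687  0.11170223 0.037     ]]
(-0.181, 0, 0.024) [[ 0.47870293 -0.02466257  0.024     ]]
```

Call:
move_arm:
  plan: [0,0,-5.54,1.84,-2.54,-0.4,0,0,0,-5.54,1.84,-2.54,-0.4,0,0,0,-5.54,1.84,-2.54,-0.4,0,0,0,-5.54,1.84,-2.54,-0.4,0,0,0,-5.54,1.84,-2.54,-0.4,0,0,0,-5.54,1.84,-2.54,-0.4,0,0,0,-5.54,1.84,-2.54,-0.4,0,0,0,-5.54,1.84,-2.54,-0.4,0,0,0,-5.54,1.84,-2.54,-0.4,0,0,0,-5.54,1.84,-2.54,-0.4,0,0,0,-5.54,1.84,-2.54,-0.4,0,0,0,-5.54,1.84,-2.54,-0.4,0]
  squeeze: 20

```text
t: 1.1
tool_pos: [0.4301, 0.2295, 0.1903]
tcp_rot: [-0.0, 0.695, 0.719, -0.0]
wrist_force: [1.2, -0.2, 0.7]
width: 0.12
finger_force: 0.0
```

Call:
move_arm:
  plan: [0,0,-5.54,1.84,-2.54,-0.4,0,0,0,-5.54,1.84,-2.54,-0.4,0,0,0,-5.54,1.84,-2.54,-0.4,0,0,0,-5.54,1.84,-2.54,-0.4,0,0,0,-5.54,1.84,-2.54,-0.4,0,0,0,-5.54,1.84,-2.54,-0.4,0,0,0,0,0,0,0,0,0,0,0,0,0,0,0,0,0,0,0,0,0,0]

```text
t: 1.85
tool_pos: [0.5394, 0.0788, 0.1662]
tcp_rot: [-0.001, 0.87, 0.493, -0.001]
wrist_force: [-0.9, -0.5, -1.0]
width: 0.006
finger_force: 0.0
```

```bash
python3 - <<'E'
from h import *
s=sense();p=camera_params("wrist");im=snapshot("wrist");print(s["t"],s["tool_pos"],s["tcp_rot"],s["width"],p)
np.savez("w0.npz",M=p["world_to_cam"],K=p["mtx"])
cv2.imwrite("pics/w0.png",im[:,:,::-1])
cv2.imwrite("pics/w0b.png",cv2.resize(im[:,:,::-1],(768,576),interpolation=cv2.INTER_CUBIC))
E
```

```text
1.85 [0.53939198 0.07881039 0.16620103] [-5.62432622e-04  8.70273209e-01  4.92568716e-01 -5.33158054e-04] 0.005692829073393427 {'mtx': array([[297.31863964,   0.        , 256.26752023],
       [  0.        , 297.31863964, 190.76349763],
       [  0.        ,   0.        ,   1.        ]]), 'world_to_cam': array([[ 0.85751096, -0.51445958, -0.00250837, -0.42190969],
       [-0.4871526 , -0.8135434 ,  0.31753659,  0.30556754],
       [-0.16540041, -0.27106915, -0.9482427 ,  0.43289804],
       [ 0.        ,  0.        ,  0.        ,  1.        ]])}
```

View pics/w0b.png

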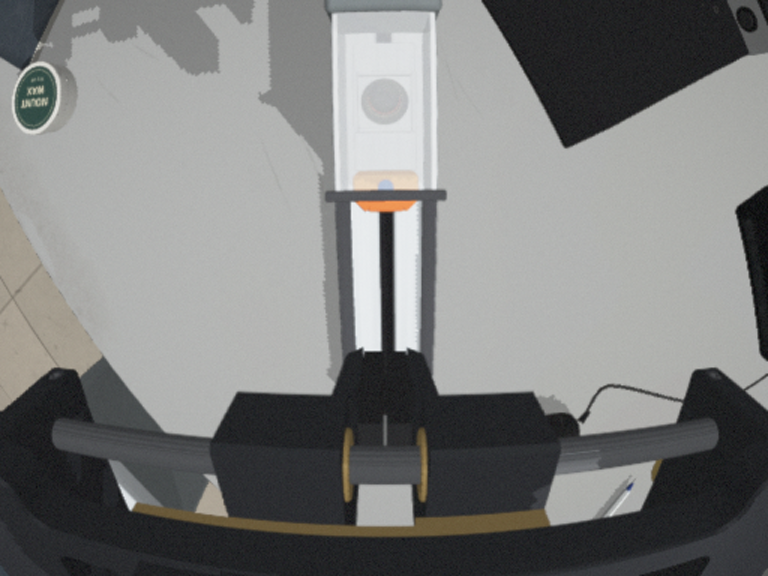

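The wrist view shows the slide well aligned: blue pin at (385,185), front edge of the block at (386,211), brow ends at (326,195) and (446,195), and the track groove running straight down to (388,345).

```bash
cat >> h.py <<'E'
def unw(u,v,z,M,K):
    d=np.array([u-K[0,2],v-K[1,2]])/K[0,0];t=np.hypot(*d);r=np.r_[d/t*np.sin(t),np.cos(t)]
    R=M[:3,:3];C=-R.T@M[:3,3];w=R.T@r
    return C+w*(z-C[2])/w[2]
def tob(P,v=(.5718,.1306,1.0307)):
    c,s=np.cos(v[2]),np.sin(v[2]);d=np.asarray(P)[:2]-v[:2];return np.array([c*d[0]+s*d[1],-s*d[0]+c*d[1]])
E
python3 - <<'E'
from h import *
w=np.load("w0.npz")
for n,u,v,z in [("pin",385,185,.065),("facetop",386,211,.056),("browL",326,195,.073),("browR",446,195,.073),("collet",384,101,.054),("groove",388,345,.012),("groove",387,220,.012),("hsgL",330,11,.07),("hsgR",441,11,.07)]:
    P=unw(u/1.5,v/1.5,z,w["M"],w["K"]);print(n,P.round(4),(tob(P)*1000).round(1))
print((tob(sense()["tool_pos"])*1000).round(1))
E
```

```text
pin [0.5697 0.1285 0.065 ] [-2.9  0.7]
facetop [0.5619 0.1145 0.056 ] [-18.9   0.2]
browL [0.5401 0.1412 0.073 ] [-7.2 32.6]
browR [0.5957 0.1079 0.073 ] [ -7.2 -32.2]
collet [0.5938 0.1698 0.054 ] [44.9  1.3]
groove [0.5083 0.0218 0.012 ] [-126.    -1.5]
groove [0.5558 0.1029 0.012 ] [-32.   -0.6]
hsgL [0.5949 0.2277 0.07  ] [95.2 30.1]
hsgR [0.6458 0.1972 0.07  ] [ 95.2 -29.3]
[-60.7   1.5]
```

Call:
move_arm:
  plan: [0,0,0,0.02,-0.01,-2.2,0,0,0,0,0.02,-0.01,-2.2,0,0,0,0,0.02,-0.01,-2.2,0,0,0,0,0.02,-0.01,-2.2,0,0,0,0,0,0,-2.2,0,0,0,0,0,0,-2.2,0,0,0,0,0,0,-0.4,0,0,0,0,0.4,0.66,0,0,0,0,0,0.4,0.66,0,0,0,0,0,0.3,0.5,0,0,0,0,0,0,0,0,0,0,0,0,0,0,0,0]

```text
t: 2.9
tool_pos: [0.5531, 0.097, 0.0321]
tcp_rot: [0.001, 0.87, 0.493, 0.001]
wrist_force: [0.4, -0.5, 0.5]
width: 0.005
finger_force: 0.0
```

```bash
python3 -c "
from h import *
s=sense();print(s['t'],s['tool_pos'],tob(s['tool_pos'])*1000,s['wrist_force'])"
```

```text
2.9 [0.55305403 0.09697013 0.03205378] [-38.48249453  -1.2154552 ] [ 0.35807527 -0.48494452  0.54235838]
```

Call:
move_arm:
  plan: [0,0,0,0.05,0.09,0,0,0,0,0,0.05,0.09,0,0,0,0,0,0.05,0.09,0,0,0,0,0,0.05,0.09,0,0,0,0,0,0.05,0.09,0,0,0,0,0,0.05,0.09,0,0,0,0,0,0.05,0.09,0,0,0,0,0,0.05,0.09,0,0,0,0,0,0,0,0,0,0,0,0,0,0,0,0]

```text
t: 3.73
tool_pos: [0.5559, 0.1036, 0.0307]
tcp_rot: [-0.0, 0.87, 0.492, -0.0]
wrist_force: [0.5, 0.4, 0.7]
width: 0.007
finger_force: 0.0
```

Call:
move_arm:
  plan: [0,0,0,0.05,0.09,0,0,0,0,0,0.05,0.09,0,0,0,0,0,0.05,0.09,0,0,0,0,0,0.05,0.09,0,0,0,0,0,0,0,0,0]

```text
t: 4.15
tool_pos: [0.5576, 0.1065, 0.0307]
tcp_rot: [0.0, 0.87, 0.492, -0.001]
wrist_force: [-1.9, -3.3, 2.7]
width: 0.001
finger_force: 2.4
```

Call:
move_arm:
  plan: [0,0,0,0.05,0.09,0,0,0,0,0,0.05,0.09,0,0,0,0,0,0,0,0,0]

```text
t: 4.4
tool_pos: [0.5583, 0.1077, 0.0307]
tcp_rot: [0.0, 0.87, 0.492, -0.001]
wrist_force: [-3.6, -7.8, 3.5]
width: 0.003
finger_force: 3.9
```

Call:
move_arm:
  plan: [0,0,0,0.05,0.09,0,0,0,0,0,0.05,0.09,0,0,0,0,0,0,0,0,0]

```text
t: 4.65
tool_pos: [0.5592, 0.1093, 0.0307]
tcp_rot: [0.0, 0.87, 0.492, -0.001]
wrist_force: [-3.6, -7.7, 4.6]
width: 0.005
finger_force: 4.3
```

Call:
move_arm:
  plan: [0,0,0,0.05,0.09,0,0,0,0,0,0,0,0,0]

```text
t: 4.82
tool_pos: [0.5596, 0.1102, 0.0307]
tcp_rot: [0.0, 0.87, 0.492, -0.002]
wrist_force: [-3.6, -7.5, 3.6]
width: 0.004
finger_force: 4.3
```

Call:
move_arm:
  plan: [0,0,0,0.05,0.09,0,0,0,0,0,0.05,0.09,0,0,0,0,0,0,0,0,0]

```text
t: 5.07
tool_pos: [0.5607, 0.1119, 0.0307]
tcp_rot: [0.0, 0.87, 0.492, -0.002]
wrist_force: [-3.4, -8.1, 4.5]
width: 0.003
finger_force: 4.4
```

Call:
move_arm:
  plan: [0,0,0,0.05,0.09,0,0,0,0,0,0,0,0,0]

```text
t: 5.23
tool_pos: [0.5612, 0.1129, 0.0307]
tcp_rot: [0.001, 0.87, 0.492, -0.001]
wrist_force: [-3.8, -7.2, 3.2]
width: 0.006
finger_force: 4.2
```

Call:
move_arm:
  plan: [0,0,0,0.05,0.09,0,0,0,0,0,0,0,0,0]

```text
t: 5.4
tool_pos: [0.5613, 0.1131, 0.0307]
tcp_rot: [0.001, 0.87, 0.493, -0.002]
wrist_force: [-5.7, -12.0, 5.5]
width: 0.003
finger_force: 6.4
```

Call:
move_arm:
  plan: [0,0,0,0.03,0.05,0,0,0,0,0,0,0,0,0]

```text
t: 5.57
tool_pos: [0.5613, 0.1131, 0.0307]
tcp_rot: [0.001, 0.87, 0.493, -0.003]
wrist_force: [-7.0, -13.6, 7.5]
width: 0.002
finger_force: 7.6
```

Call:
move_arm:
  plan: [0,0,0,-0.41,-0.69,0,0,0,0,0,-0.41,-0.69,0,0,0,0,0,-0.41,-0.69,0,0,0,0,0,-0.41,-0.69,0,0,0,0,0,-0.41,-0.69,0,0,0,0,0,-0.41,-0.69,0,0,0,0,0,-0.41,-0.69,0,0,0,0,0,-0.41,-0.69,0,0,0,0,0,0,0,3,0,0,0,0,0,0,3,0,0,0,0,0,0,3,0.7,0,0,0,0,0,0,0.7]

```text
t: 6.57
tool_pos: [0.5337, 0.0598, 0.1268]
tcp_rot: [0.003, 0.87, 0.492, 0.004]
wrist_force: [0.7, -1.0, 1.1]
width: 0.134
finger_force: 0.0
```

```bash
python3 - <<'E'
from h import *
p=camera_params("wrist");im=snapshot("wrist");s=sense();print(s["t"],s["tool_pos"],tob(s["tool_pos"])*1000,s["width"])
np.savez("w1.npz",M=p["world_to_cam"],K=p["mtx"])
cv2.imwrite("pics/w1b.png",cv2.resize(im[:,:,::-1],(768,576),interpolation=cv2.INTER_CUBIC))
E
```

```text
6.6167 [0.53236192 0.05994404 0.12421486] [-80.87853043  -2.50817661] 0.1821353456085167
```

View pics/w1b.png

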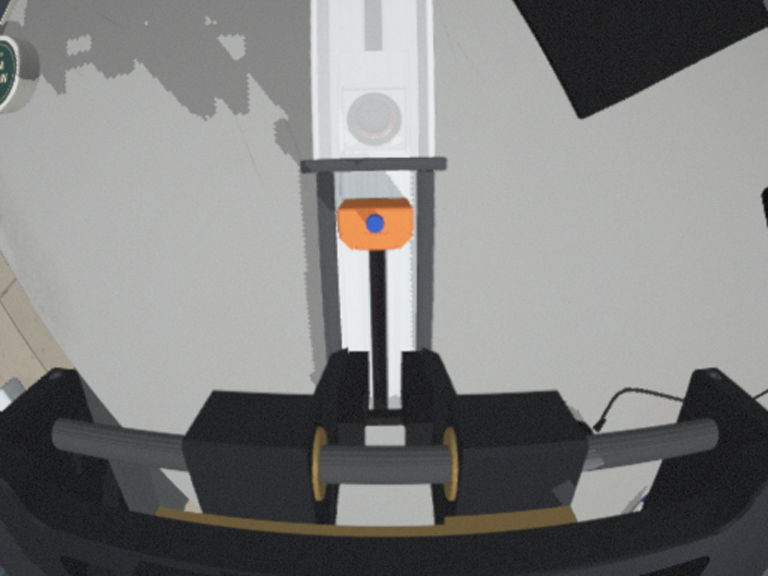

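The carriage has sprung out: the blue pin is at (375,223), the block's top runs from (337,200) to (413,200) with its front edge at about row 248, and the collet is still standing at (375,118).

```bash
python3 - <<'E'
from h import *
w=np.load("w1.npz")
for n,u,v,z in [("pin",375,223,.065),("backL",339,200,.056),("backR",412,200,.056),("front",376,249,.056),("browL",303,164,.073),("browR",445,162,.073),("collet",375,118,.054),("groove",377,340,.012)]:
    P=unw(u/1.5,v/1.5,z,w["M"],w["K"]);print(n,P.round(4),(tob(P)*1000).round(1))
s=sense();print((tob(s["tool_pos"])*1000).round(1))
E
```

```text
pin [0.5534 0.0996 0.065 ] [-36.1  -0.1]
backL [0.5434 0.1173 0.056 ] [-26.   17.6]
backR [0.5739 0.0988 0.056 ] [-26.2 -18.2]
front [0.546  0.0867 0.056 ] [-50.9  -0.4]
browL [0.5408 0.1409 0.073 ] [-7.1 31.9]
browR [0.5956 0.1087 0.073 ] [ -6.6 -31.6]
collet [0.5792 0.1425 0.054 ] [14.  -0.2]
groove [0.5094 0.0262 0.012 ] [-1.216e+02 -1.000e-01]
[-80.9  -2.5]
```

Call:
move_arm:
  plan: [0,0,0,0.51,0.97,0,0.7,0,0,0,0.51,0.97,0,0.7,0,0,0,0.51,0.97,0,0.7,0,0,0,0.51,0.97,0,0.7,0,0,0,0,0,0,0.7,0,0,0,0,0,0,0.7,0,0,0,0,0,0,0.7]

```text
t: 7.2
tool_pos: [0.5499, 0.0996, 0.12]
tcp_rot: [-0.0, 0.87, 0.493, -0.001]
wrist_force: [0.3, -1.5, 0.2]
width: 0.696
finger_force: 0.0
```

```bash
python3 -c "
from h import *
s=sense();print(s['t'],s['tool_pos'],tob(s['tool_pos'])*1000,s['width'])"
```

```text
7.2 [0.54989825 0.09960818 0.12003462] [-37.84270232   2.84766376] 0.6957335516169192
```

Call:
move_arm:
  plan: [0,0,0,0.12,-0.07,-0.5,0.7,0,0,0,0.12,-0.07,-1.5,0.7,0,0,0,0,0,-2,0.7,0,0,0,0,0,-2,0.7,0,0,0,0,0,-2,0.7,0,0,0,0,0,-1.4,0.7,0,0,0,0,0,0,0.7,0,0,0,0,0,0,0.7]

```text
t: 7.87
tool_pos: [0.5519, 0.0976, 0.0259]
tcp_rot: [-0.001, 0.871, 0.492, -0.001]
wrist_force: [0.8, 0.3, 0.6]
width: 0.698
finger_force: 0.0
```

Call:
move_arm:
  plan: [0,0,0,0,0,0,0.3,0,0,0,0,0,0,0.3,0,0,0,0,0,0,0.3,0,0,0,0,0,0,0.3,0,0,0,0,0,0,0.3,0,0,0,0,0,0,0.3,0,0,0,0,0,0,0.3,0,0,0,0,0,0,0.3]
  squeeze: 12

```text
t: 8.53
tool_pos: [0.5522, 0.0987, 0.0276]
tcp_rot: [-0.001, 0.87, 0.492, -0.0]
wrist_force: [-3.5, 2.0, 6.0]
width: 0.435
finger_force: 12.0
```

Call:
move_arm:
  plan: [0,0,0,-0.05,-0.08,0,0.3,0,0,0,-0.1,-0.17,0,0.3,0,0,0,-0.15,-0.26,0,0.3,0,0,0,-0.15,-0.25,0,0.3,0,0,0,-0.15,-0.26,0,0.3,0,0,0,-0.15,-0.25,0,0.3,0,0,0,-0.15,-0.26,0,0.3,0,0,0,-0.15,-0.25,0,0.3,0,0,0,-0.15,-0.26,0,0.3,0,0,0,-0.15,-0.25,0,0.3,0,0,0,-0.15,-0.26,0,0.3,0,0,0,0,0,0,0.3]
  squeeze: 20

```text
t: 9.53
tool_pos: [0.5372, 0.0729, 0.0277]
tcp_rot: [-0.001, 0.87, 0.492, -0.0]
wrist_force: [-4.2, 2.3, 6.1]
width: 0.425
finger_force: 20.0
```

```bash
cat > st.py <<'E'
from h import *
s=sense();f=s['wrist_force'];p=tob(s['tool_pos'])*1000;d=np.array([np.cos(1.0307),np.sin(1.0307)])
print(s['t'],p.round(1),'travel~',round(-4.6-p[0],1),'Fx',round(f[:2]@d,1),'Fy',round(f[:2]@[-d[1],d[0]],1),'Fz',f[2].round(1),s['width'].round(3),s['finger_force'].round(1))
E
python3 st.py
```

```text
Traceback (most recent call last):
  File "st.py", line 3, in <module>
    print(s['t'],p.round(1),'travel~',round(-4.6-p[0],1),'Fx',round(f[:2]@d,1),'Fy',round(f[:2]@[-d[1],d[0]],1),'Fz',f[2].round(1),s['width'].round(3),s['finger_force'].round(1))
                                                                                                                                   ^^^^^^^^^^^^^^^^
AttributeError: 'float' object has no attribute 'round'
```

Call:
move_arm:
  plan: [0,0,0,-0.1,-0.17,0.07,0.3,0,0,0,-0.1,-0.17,0.08,0.3,0,0,0,-0.1,-0.17,0,0.3,0,0,0,-0.1,-0.18,0,0.3,0,0,0,-0.1,-0.17,0,0.3,0,0,0,-0.1,-0.17,0,0.3,0,0,0,0,0,0,0.3]

```text
t: 10.12
tool_pos: [0.5308, 0.062, 0.0277]
tcp_rot: [-0.0, 0.871, 0.492, -0.001]
wrist_force: [-1.8, 1.3, -7.1]
width: 0.431
finger_force: 20.0
```

```bash
sed -i "s/s\['width'\].round(3),s\['finger_force'\].round(1)/round(s['width'],3),round(s['finger_force'],1)/" st.py
python3 st.py
```

```text
10.1167 [-79.9  -0.1] travel~ 75.3 Fx 0.2 Fy 2.2 Fz -7.1 0.431 20.0
```

Call:
move_arm:
  plan: [0,0,0,-0.05,-0.09,-0.07,0.3,0,0,0,-0.05,-0.08,0,0.3,0,0,0,-0.05,-0.09,0,0.3,0,0,0,-0.05,-0.08,0,0.3]

```text
t: 10.45
tool_pos: [0.5293, 0.0592, 0.0277]
tcp_rot: [-0.001, 0.87, 0.492, -0.0]
wrist_force: [-1.6, 6.2, -2.0]
width: 0.426
finger_force: 20.0
```

Call:
move_arm:
  plan: [0,0,0,-0.05,-0.09,0,0.3,0,0,0,-0.05,-0.08,0,0.3,0,0,0,-0.05,-0.09,0,0.3]

```text
t: 10.7
tool_pos: [0.5274, 0.0561, 0.0277]
tcp_rot: [-0.0, 0.87, 0.492, -0.001]
wrist_force: [-5.9, 1.1, -0.4]
width: 0.433
finger_force: 20.0
```

Call:
move_arm:
  plan: [0,0,0,-0.05,-0.09,0,0.3,0,0,0,-0.05,-0.08,0,0.3,0,0,0,-0.05,-0.09,0,0.3]

```text
t: 10.95
tool_pos: [0.5259, 0.0535, 0.0277]
tcp_rot: [-0.0, 0.87, 0.492, -0.001]
wrist_force: [-5.0, 2.7, -0.8]
width: 0.433
finger_force: 20.0
```

```bash
python3 st.py; cat > pin.py <<'E'
from h import *
import time
for n in ("scene","wrist"):
    im=snapshot(n);cv2.imwrite(f"pics/{n}_{sense()['t']:.2f}.png",im[:,:,::-1]);h=cv2.cvtColor(im,cv2.COLOR_RGB2HSV)
    o=np.argwhere((h[...,0]>5)&(h[...,0]<20)&(h[...,1]>180)&(h[...,2]>120))
    b=np.argwhere((h[...,0]>105)&(h[...,0]<128)&(h[...,1]>130)&(h[...,2]>60))
    for nm,q in(("orange",o),("blue",b)):
        if len(q):
            m=np.median(q,0);q=q[np.abs(q-m).max(1)<40];print(n,nm,len(q),q.mean(0).round(2),q.min(0),q.max(0))
E
python3 pin.py
```

```text
10.95 [-89.7  -0.3] travel~ 85.1 Fx -0.3 Fy 5.7 Fz -0.8 0.433 20.0
scene orange 221 [185.48 257.48] [178 250] [193 265]
scene blue 1421 [360.69 475.75] [332 435] [383 497]
wrist orange 1 [243. 252.] [243 252] [243 252]
wrist blue 256 [276.54 255.92] [268 248] [285 264]
```

```bash
cat > pin.py <<'E'
from h import *
im=snapshot("wrist");h=cv2.cvtColor(im,cv2.COLOR_RGB2HSV)
b=np.argwhere((h[...,0]>105)&(h[...,0]<128)&(h[...,1]>130)&(h[...,2]>60))
b=b[np.abs(b-[276,256]).max(1)<25];print("blue",len(b),b.mean(0).round(2),b.min(0),b.max(0))
import st
E
python3 pin.py
```

```text
blue 253 [276.53 255.87] [268 248] [285 264]
11.1 [-89.8  -0.3] travel~ 85.2 Fx -1.6 Fy 5.3 Fz 0.1 0.432 20.0
```

Call:
move_arm:
  plan: [0,0,0,-0.05,-0.09,0,0.3,0,0,0,-0.05,-0.08,0,0.3,0,0,0,-0.05,-0.09,0,0.3,0,0,0,0,0,0,0.3]

```text
t: 11.43
tool_pos: [0.5247, 0.0515, 0.0277]
tcp_rot: [-0.001, 0.87, 0.492, -0.0]
wrist_force: [-3.9, 3.2, -1.2]
width: 0.431
finger_force: 20.0
```

```bash
python3 pin.py
```

```text
blue 251 [276.41 255.91] [268 248] [285 264]
11.4833 [-92.2  -0.3] travel~ 87.6 Fx 1.7 Fy 6.1 Fz -1.4 0.431 20.0
```

Call:
move_arm:
  plan: [0,0,0,-0.05,-0.09,0,0.3,0,0,0,-0.05,-0.08,0,0.3,0,0,0,-0.05,-0.09,0,0.3,0,0,0,0,0,0,0.3]

```text
t: 11.82
tool_pos: [0.5237, 0.0497, 0.0277]
tcp_rot: [-0.001, 0.871, 0.492, 0.001]
wrist_force: [0.4, 11.6, -4.7]
width: 0.429
finger_force: 20.0
```

```bash
python3 pin.py
```

```text
blue 262 [277.67 255.92] [269 248] [287 264]
11.8667 [-93.9  -0.4] travel~ 89.3 Fx 8.0 Fy 6.2 Fz -4.0 0.429 20.0
```

Pull resistance is rising and the pin is lifting slightly, which suggests it was already in the notch near travel ~86. I'll back off until the force is zero and check.

Call:
move_arm:
  plan: [0,0,0,0.05,0.09,0,0.3,0,0,0,0.05,0.08,0,0.3,0,0,0,0.05,0.09,0,0.3,0,0,0,0,0,0,0.3,0,0,0,0,0,0,0.3]

```text
t: 12.28
tool_pos: [0.5248, 0.0516, 0.0277]
tcp_rot: [-0.001, 0.87, 0.492, -0.0]
wrist_force: [-2.5, 7.0, -3.4]
width: 0.432
finger_force: 20.0
```

```bash
python3 pin.py; python3 - <<'E'
from h import *
s=sense();p=camera_params("wrist");M,K=p["world_to_cam"],p["mtx"]
x=tob(s["tool_pos"])[0]
for z in (.065,.0608):
    P=tow((.5718,.1306,1.0307),[(x,0,z)])[0];c=M[:3,:3]@P+M[:3,3];t=np.arctan2(np.hypot(c[0],c[1]),c[2]);q=t*c[:2]/np.hypot(c[0],c[1])*K[0,0]+K[:2,2][:2];print(z,q,np.linalg.norm(c), np.pi*(.0045/np.linalg.norm(c)*297)**2)
E
```

```text
blue 254 [276.48 255.89] [268 248] [285 264]
12.3333 [-91.7  -0.3] travel~ 87.1 Fx 5.3 Fy 5.8 Fz -2.9 0.432 20.0
0.065 [254.6465502  286.75156813] 0.13636749320974478 301.76306671256253
0.0608 [254.70854527 281.38077406] 0.13974696681456092 287.34458556968036
```

Call:
move_arm:
  plan: [0,0,0,0.04,0.07,0,0.3,0,0,0,0,0,0,0.3,0,0,0,0,0,0,0.3]

```text
t: 12.58
tool_pos: [0.5251, 0.052, 0.0277]
tcp_rot: [-0.001, 0.87, 0.492, -0.0]
wrist_force: [-4.1, 4.2, -1.9]
width: 0.427
finger_force: 20.0
```

```bash
python3 pin.py
```

```text
blue 253 [276.43 255.93] [268 248] [285 264]
12.6333 [-91.4  -0.3] travel~ 86.8 Fx 1.4 Fy 5.7 Fz -1.6 0.428 20.0
```

Call:
move_arm:
  plan: [0,0,0,0,0,0,0.5,0,0,0,0,0,0,0.6,0,0,0,0,0,0,0.7,0,0,0,0,0,0,0.7,0,0,0,0,0,0,0.7,0,0,0,0,0,0,0.7]

```text
t: 13.13
tool_pos: [0.526, 0.0514, 0.0278]
tcp_rot: [0.0, 0.87, 0.492, 0.0]
wrist_force: [0.6, -0.3, -0.6]
width: 0.697
finger_force: 0.0
```

```bash
python3 pin.py
```

```text
blue 251 [275.33 253.76] [267 246] [284 262]
13.1833 [-91.5  -1.2] travel~ 86.9 Fx -0.6 Fy -0.3 Fz -0.0 0.7 0.0
```

Call:
move_arm:
  plan: [0,0,0,0,0,2,0.7,0,0,0,0,0,3,0.7,0,0,0,0,0,3,0.7,0,0,0,-1.5,-2.5,1,0.7,0,0,0,-1.5,-2.5,0,0.7,0,0,0,0,0,0,0.7,0,0,0,0,0,0,0.7]

```text
t: 13.77
tool_pos: [0.4954, 0.0008, 0.1179]
tcp_rot: [0.0, 0.871, 0.491, 0.0]
wrist_force: [0.7, 0.1, -0.2]
width: 0.697
finger_force: 0.0
```

```bash
python3 - <<'E'
from h import *
p=camera_params("wrist");im=snapshot("wrist")
np.savez("w2.npz",M=p["world_to_cam"],K=p["mtx"])
h=cv2.cvtColor(im,cv2.COLOR_RGB2HSV)
b=np.argwhere((h[...,0]>105)&(h[...,0]<128)&(h[...,1]>130)&(h[...,2]>60));b=b[(abs(b[:,1]-256)<60)&(b[:,0]<280)]
o=np.argwhere((h[...,0]>5)&(h[...,0]<20)&(h[...,1]>180)&(h[...,2]>120))
print(len(b),b.mean(0),o.min(0),o.max(0))
cv2.imwrite("pics/w2.png",im[:,:,::-1])
sc=snapshot("scene")[:,:,::-1]
a=cv2.resize(im[60:270,170:340,::-1],None,fx=2.3,fy=2.3,interpolation=cv2.INTER_CUBIC);c=cv2.resize(sc[130:225,215:300],(400,a.shape[0]),interpolation=cv2.INTER_CUBIC)
cv2.imwrite("pics/z2.png",np.hstack([a,c]))
E
python3 st.py
```

```text
96 [125.1875     254.30208333] [114 270] [114 270]
13.8667 [-149.5   -1. ] travel~ 144.9 Fx 0.5 Fy 0.3 Fz 0.2 0.697 0.0
```

View pics/z2.png

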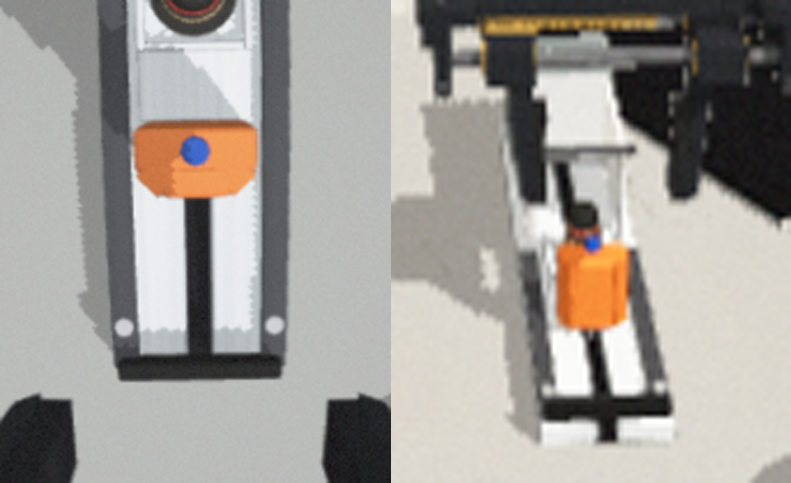

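The collet is standing and the block is near travel 87. The wrist crop shows the pin at (195,150) and the block's back edge at ~122, front edge ~197. In the scene crop the pin cap sits low on the block, at about (593,243). I'll quantify the pin height from both cameras.

```bash
python3 - <<'E'
from h import *
w=np.load("w2.npz");M,K=w["M"],w["K"]
def fy(P):
    c=M[:3,:3]@P+M[:3,3];r=np.hypot(c[0],c[1]);t=np.arctan2(r,c[2]);return t*c[:2]/r*K[0,0]+K[:2,2]
W=cv2.imread("pics/w2.png")
f=lambda u,v:(u/2.3+170,v/2.3+60)
for n,(u,v),z in [("pin",f(195,150),.065),("back",f(195,122),.056),("front",f(195,198),.056),("collet",f(190,0),.054)]:
    P=unw(u,v,z,M,K);print(n,(tob(P)*1000).round(1))
im=snapshot("scene");h=cv2.cvtColor(im,cv2.COLOR_RGB2HSV)[130:225,215:300]
b=np.argwhere((h[...,0]>105)&(h[...,0]<128)&(h[...,1]>110));print("scene blue",len(b),b.mean(0)+[130,215],b.min(0)+[130,215],b.max(0)+[130,215])
# triangulate pin: wrist ray + scene ray
s=b.mean(0)[::-1]+[215,130]
for z in (.056,.0608,.065,.069):
    P=unw(*(np.array([254.3,125.19])),z,M,K);print(z,(tob(P)*1000).round(1),proj("scene",P[None])[0].round(2),"meas",s.round(2))
# calibration check with the orange front-top edge from the wrist
for u,v,n in [(138,150,"L"),(255,150,"R")]:
    P=unw(*f(u,v),.056,M,K);print(n,proj("scene",P[None])[0].round(2))
E
python3 - <<'E'
import cv2
a=cv2.imread("pics/w2.png")[100:150,225:285]
import glob
from workcell import snapshot
s=snapshot("scene")[165:200,240:275,::-1]
import numpy as np
A=cv2.resize(a,(400,400*50//60),interpolation=cv2.INTER_NEAREST);S=cv2.resize(s,(333,333),interpolation=cv2.INTER_NEAREST)
cv2.imwrite("pics/z3.png",np.hstack([A,S]))
E
```

```text
pin [-89.   -0.7]
back [-81.3  -0.7]
front [-104.8   -0.6]
collet [-43.8   0.6]
scene blue 6 [177.5 257. ] [177 256] [178 258]
0.056 [-89.9  -0.4] [257.62 178.19] meas [257.  177.5]
0.0608 [-89.4  -0.4] [257.66 176.41] meas [257.  177.5]
0.065 [-88.9  -0.4] [257.69 174.86] meas [257.  177.5]
0.069 [-88.5  -0.5] [257.72 173.37] meas [257.  177.5]
L [250.9  178.29]
R [264.94 178.04]
```

View pics/z3.png

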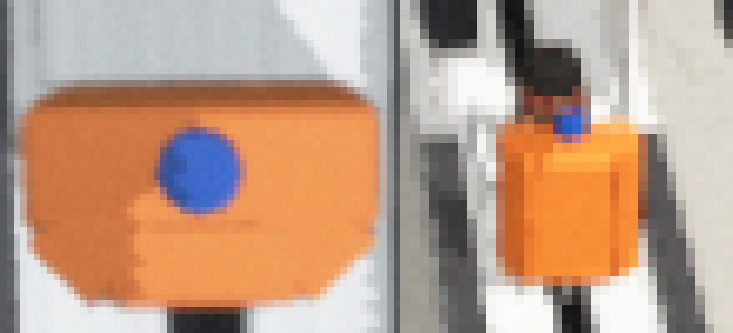

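```bash
python3 - <<'E'
from h import *
h=cv2.cvtColor(cv2.imread("pics/scene0.png"),cv2.COLOR_BGR2HSV)[130:225,215:300]
b=np.argwhere((h[...,0]>105)&(h[...,0]<128)&(h[...,1]>110));print(len(b),b.mean(0)[::-1]+[215,130])
v=(.5718,.1306,1.0307)
print("up, parked:",proj("scene",tow(v,[(-.0029,0,z) for z in(.0608,.065)])).round(2))
E
```

```text
4 [254.   161.75]
up, parked: [[254.81 161.44]
 [254.84 160.02]]
```

Height from images is borderline, so I'll confirm mechanically: re-grip, nudge inward ~2 mm and check that the detent pulls back.

Call:
move_arm:
  plan: [0,0,0,1,1.67,0,0.7,0,0,0,1,1.67,0,0.7,0,0,0,1,1.67,0,0.7,0,0,0,0,0,-1.5,0.7,0,0,0,0,0,-2,0.7,0,0,0,0,0,-2,0.7,0,0,0,0,0,-2,0.7,0,0,0,0,0,-1.5,0.7,0,0,0,0,0,0,0.7]

```text
t: 14.72
tool_pos: [0.5229, 0.0529, 0.0239]
tcp_rot: [-0.002, 0.87, 0.493, -0.003]
wrist_force: [-0.3, -0.4, 0.3]
width: 0.702
finger_force: 0.0
```

Call:
move_arm:
  plan: [0,0,0,0,0,0,0.3,0,0,0,0,0,0,0.3,0,0,0,0,0,0,0.3,0,0,0,0,0,0,0.3,0,0,0,0,0,0,0.3,0,0,0,0,0,0,0.3,0,0,0,0,0,0,0.3]

```text
t: 15.3
tool_pos: [0.5252, 0.0524, 0.0285]
tcp_rot: [-0.0, 0.87, 0.492, -0.0]
wrist_force: [-5.2, 3.6, 6.6]
width: 0.428
finger_force: 20.0
```

```bash
python3 pin.py
```

```text
blue 247 [275.45 255.99] [267 248] [284 264]
15.35 [-91.   -0.3] travel~ 86.4 Fx 0.6 Fy 5.2 Fz 6.0 0.433 20.0
```

Call:
move_arm:
  plan: [0,0,0,0.05,0.09,0,0.3,0,0,0,0.05,0.08,0,0.3,0,0,0,0,0,0,0.3,0,0,0,0,0,0,0.3]

```text
t: 15.68
tool_pos: [0.5261, 0.0538, 0.0285]
tcp_rot: [-0.0, 0.87, 0.492, -0.0]
wrist_force: [-6.3, 2.1, 7.3]
width: 0.428
finger_force: 20.0
```

```bash
python3 pin.py
```

```text
blue 252 [275.54 255.95] [267 248] [284 264]
15.7333 [-89.4  -0.3] travel~ 84.8 Fx -1.8 Fy 4.6 Fz 7.1 0.431 20.0
```

Call:
move_arm:
  plan: [0,0,0,0.05,0.09,0,0.3,0,0,0,0,0,0,0.3,0,0,0,0,0,0,0.3]

```text
t: 15.98
tool_pos: [0.5265, 0.0545, 0.0285]
tcp_rot: [-0.0, 0.87, 0.492, -0.001]
wrist_force: [-6.4, 0.4, 8.2]
width: 0.429
finger_force: 20.0
```

```bash
python3 pin.py
```

```text
blue 256 [275.79 255.93] [267 248] [285 264]
16.0333 [-88.6  -0.3] travel~ 84.0 Fx -2.8 Fy 4.2 Fz 7.2 0.426 20.0
```

Call:
move_arm:
  plan: [0,0,0,0.05,0.09,0,0.3,0,0,0,0,0,0,0.3,0,0,0,0,0,0,0.3]

```text
t: 16.28
tool_pos: [0.527, 0.0555, 0.0285]
tcp_rot: [-0.0, 0.87, 0.492, -0.0]
wrist_force: [-6.4, 0.7, 7.8]
width: 0.429
finger_force: 20.0
```

```bash
python3 pin.py
```

```text
blue 257 [275.95 255.96] [267 248] [285 264]
16.3333 [-87.4  -0.2] travel~ 82.8 Fx -0.8 Fy 5.5 Fz 5.7 0.432 20.0
```

Call:
move_arm:
  plan: [0,0,0,-0.05,-0.09,0.05,0.3,0,0,0,-0.05,-0.09,0,0.3,0,0,0,-0.05,-0.08,0,0.3,0,0,0,-0.05,-0.09,0,0.3,0,0,0,-0.05,-0.08,0,0.3,0,0,0,0,0,0,0.3]

```text
t: 16.83
tool_pos: [0.5248, 0.0516, 0.0285]
tcp_rot: [-0.001, 0.87, 0.492, 0.0]
wrist_force: [-3.5, 5.2, 4.1]
width: 0.433
finger_force: 20.0
```

```bash
python3 pin.py
```

```text
blue 255 [275.51 255.91] [267 248] [284 264]
16.8833 [-91.9  -0.3] travel~ 87.3 Fx 2.5 Fy 4.8 Fz 4.8 0.429 20.0
```

Call:
move_arm:
  plan: [0,0,0,-0.05,-0.09,0,0.3,0,0,0,0,0,0,0.3,0,0,0,0,0,0,0.3]

```text
t: 17.13
tool_pos: [0.5248, 0.0516, 0.0285]
tcp_rot: [-0.001, 0.871, 0.492, 0.001]
wrist_force: [-1.9, 9.4, 2.7]
width: 0.426
finger_force: 20.0
```

```bash
python3 pin.py
```

```text
blue 252 [275.3  255.92] [267 248] [284 264]
17.1833 [-91.9  -0.4] travel~ 87.3 Fx 7.3 Fy 6.2 Fz 2.7 0.428 20.0
```

Call:
move_arm:
  plan: [0,0,0,-0.05,-0.09,0,0.3,0,0,0,0,0,0,0.3,0,0,0,0,0,0,0.3]

```text
t: 17.43
tool_pos: [0.524, 0.0501, 0.0285]
tcp_rot: [-0.001, 0.87, 0.492, 0.0]
wrist_force: [-4.1, 5.8, 5.5]
width: 0.423
finger_force: 20.0
```

```bash
python3 pin.py
```

```text
blue 257 [275.62 255.85] [267 248] [284 264]
17.4833 [-93.6  -0.4] travel~ 89.0 Fx 3.7 Fy 6.5 Fz 4.5 0.429 20.0
```

Call:
move_arm:
  plan: [0,0,0,-0.05,-0.09,0,0.3,0,0,0,0,0,0,0.3,0,0,0,0,0,0,0.3]

```text
t: 17.73
tool_pos: [0.5237, 0.0497, 0.0285]
tcp_rot: [-0.001, 0.87, 0.492, 0.001]
wrist_force: [-1.5, 7.9, 3.4]
width: 0.426
finger_force: 20.0
```

```bash
python3 pin.py
```

```text
blue 258 [276.58 255.93] [268 248] [285 264]
17.7833 [-94.2  -0.4] travel~ 89.6 Fx 5.7 Fy 5.9 Fz 3.8 0.427 20.0
```

No detent was passed: that was stick-slip from side load, and the pin is still riding up at ~90. I'll relieve the side load and carry on.

Call:
move_arm:
  plan: [0,0,0,-0.1,-0.06,0.04,0.3,0,0,0,-0.05,-0.09,0,0.3,0,0,0,-0.05,-0.08,0,0.3,0,0,0,0,0,0,0.3]

```text
t: 18.12
tool_pos: [0.5214, 0.0457, 0.0286]
tcp_rot: [-0.0, 0.87, 0.492, -0.0]
wrist_force: [-1.9, 2.4, 0.9]
width: 0.431
finger_force: 20.0
```

```bash
python3 pin.py
```

```text
blue 262 [279.35 256.01] [270 248] [288 264]
18.1667 [-98.7  -0.4] travel~ 94.1 Fx 0.5 Fy 2.9 Fz 1.6 0.427 20.0
```

Call:
move_arm:
  plan: [0,0,0,-0.05,-0.09,0,0.3,0,0,0,-0.05,-0.08,0,0.3,0,0,0,0,0,0,0.3]

```text
t: 18.42
tool_pos: [0.5204, 0.0441, 0.0285]
tcp_rot: [-0.0, 0.87, 0.492, -0.0]
wrist_force: [-3.3, 2.3, 3.0]
width: 0.429
finger_force: 20.0
```

```bash
python3 pin.py
```

```text
blue 262 [279.42 255.96] [270 248] [288 264]
18.4667 [-100.6   -0.4] travel~ 96.0 Fx -0.8 Fy 3.8 Fz 3.3 0.429 20.0
```

Call:
move_arm:
  plan: [0,0,0,-0.05,-0.09,0,0.3,0,0,0,-0.05,-0.08,0,0.3,0,0,0,0,0,0,0.3]

```text
t: 18.72
tool_pos: [0.5194, 0.0424, 0.0285]
tcp_rot: [-0.0, 0.87, 0.492, -0.0]
wrist_force: [-3.2, 2.7, 5.9]
width: 0.427
finger_force: 20.0
```

```bash
python3 pin.py
```

```text
blue 269 [279.9  255.99] [271 248] [289 264]
18.7667 [-102.6   -0.5] travel~ 98.0 Fx -0.3 Fy 5.1 Fz 5.4 0.425 20.0
```

The pin's row jumped to 279.5 with a larger area and the force went free. So it had been seated around travel 86, and it has now been pulled out. I'll return to ~86.

Call:
move_arm:
  plan: [0,0,0,0.1,0.17,0,0.3,0,0,0,0.1,0.17,0,0.3,0,0,0,0.1,0.17,0,0.3,0,0,0,0,0,0,0.3]

```text
t: 19.1
tool_pos: [0.5225, 0.0476, 0.0285]
tcp_rot: [0.0, 0.87, 0.492, -0.0]
wrist_force: [-3.9, 1.4, 5.4]
width: 0.429
finger_force: 20.0
```

```bash
python3 pin.py
```

```text
blue 268 [279.88 256.  ] [271 248] [289 264]
19.15 [-96.6  -0.4] travel~ 92.0 Fx -1.1 Fy 5.4 Fz 6.1 0.426 20.0
```

Call:
move_arm:
  plan: [0,0,0,0.05,0.09,0,0.3,0,0,0,0.05,0.08,0,0.3,0,0,0,0.05,0.09,0,0.3,0,0,0,0,0,0,0.3]

```text
t: 19.48
tool_pos: [0.5241, 0.0505, 0.0285]
tcp_rot: [-0.0, 0.87, 0.492, 0.0]
wrist_force: [-3.3, 4.2, 4.3]
width: 0.431
finger_force: 20.0
```

```bash
python3 pin.py
```

```text
blue 255 [275.56 255.95] [267 248] [284 264]
19.5333 [-93.1  -0.3] travel~ 88.5 Fx 3.3 Fy 4.9 Fz 4.7 0.426 20.0
```

Call:
move_arm:
  plan: [0,0,0,0.05,0.09,0,0.3,0,0,0,0.05,0.08,0,0.3,0,0,0,0.05,0.09,0,0.3,0,0,0,0,0,0,0.3]

```text
t: 19.87
tool_pos: [0.5256, 0.0529, 0.0285]
tcp_rot: [-0.0, 0.87, 0.492, -0.0]
wrist_force: [-3.8, 2.8, 6.1]
width: 0.43
finger_force: 20.0
```

```bash
python3 pin.py
```

```text
blue 250 [275.6  255.97] [267 248] [284 264]
19.9167 [-90.4  -0.3] travel~ 85.8 Fx 0.6 Fy 4.0 Fz 5.1 0.427 20.0
```

The pin dropped again (279.9 → 275.6), with force near zero at ~86. Now I'll let go and retreat.

Call:
move_arm:
  plan: [0,0,0,0,0,0,0.5,0,0,0,0,0,0,0.6,0,0,0,0,0,0,0.7,0,0,0,0,0,0,0.7,0,0,0,0,0,0,0.7,0,0,0,0,0,0,0.7]

```text
t: 20.42
tool_pos: [0.5258, 0.0527, 0.0284]
tcp_rot: [0.0, 0.87, 0.492, 0.0]
wrist_force: [0.8, 0.3, 0.8]
width: 0.702
finger_force: 0.0
```

```bash
python3 pin.py
```

```text
blue 249 [275.51 255.35] [267 247] [284 264]
20.4667 [-90.5  -0.5] travel~ 85.9 Fx -0.4 Fy 0.3 Fz -0.6 0.698 0.0
```

Call:
move_arm:
  plan: [0,0,0,0,0,1.5,0.7,0,0,0,0,0,3,0.7,0,0,0,0,0,3,0.7,0,0,0,0,0,3,0.7,0,0,0,-1.5,-2.5,1,0.7,0,0,0,-1.5,-2.5,0,0.7,0,0,0,0,0,0,0.7,0,0,0,0,0,0,0.7]

```text
t: 21.13
tool_pos: [0.4954, 0.002, 0.1438]
tcp_rot: [0.0, 0.871, 0.491, 0.0]
wrist_force: [-1.1, 0.5, -0.1]
width: 0.696
finger_force: 0.0
```

```bash
python3 st.py; python3 - <<'E'
from h import *
im=snapshot("wrist")
cv2.imwrite("pics/w3.png",cv2.resize(im[:,:,::-1],(768,576),interpolation=cv2.INTER_CUBIC))
E
```

```text
21.1333 [-149.6   -0.6] travel~ 145.0 Fx -0.1 Fy 1.2 Fz -0.1 0.696 0.0
```

View pics/w3.png

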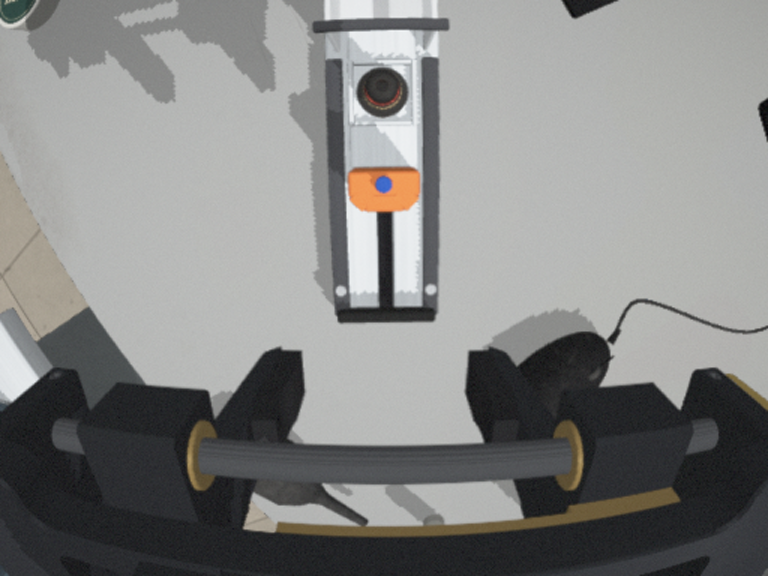

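The collet is standing in its tray at (382,92), the block and pin are at (384,184), and the gripper is clear of everything.

```bash
python3 -c "
from workcell import *
print(sign_off())"
```

```text
the job is handed in; nothing more can be done
None
```

The job is handed in: the catch was released, and the carriage was drawn out and let go with the pin in its notch at about 86 mm travel. While checking the notch I pulled the pin out to about 98 mm and reseated it; the collet is still upright in its tray, and the arm stayed well clear of the vials and tin.

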